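Share the storage tins evenly on the courtyard balance

ROBOT

A 7-joint arm with a two-finger parallel gripper is mounted at the origin on the work surface. World frame = base frame: x ahead of the robot, y to its left, z up, the work surface at z = 0. Lengths are in m, angles in rad, forces in N, time in s.
With the tool pointing down it reaches from about 0.425 to 0.8 m from the base axis. Payload 8.3 kg.
Tool frame: the origin (TCP) lies midway between the tips of the shut fingers; the grasp point (between the pads) lies 19 mm behind it; z points along the fingers, y is the line along which they close (so a half turn about z gives the same grasp; the last joint's range is limited). The gripper opens to 85 mm and grips with 20 to 120 N. Pads are 22 mm wide; open, the fingers measure 114 mm over their backs; the gripper's body (76 mm by 85 mm) begins 54 mm behind the grasp point. The pads swing forward as they close: fully open they stand 13 mm farther back than shut.
Start: joints at [-1.211, 0.383, 0.016, 1.37, -0.006, 1.388, -0.046], TCP at [0.256, 0.57, 0.231] pointing down, gripper open.
Joint ranges: [-2.95, 2.95], [-0.25, 2.06], [-1.52, 1.56], [0.18, 2.33], [-1.44, 4.58], [0.02, 2.06], [-3.01, 3.01]. Speed limits (rad/s): [2.39, 2.39, 3.01, 3.01, 3.14, 3.14, 3.14].

INTERFACE

Orientations are given as a rotation vector (axis times angle).
In Python, from station import manip, optics gives the robot as it stands.
- The arm moves only by the tool arm_command, never from a script. Its argument "increments" is text: rows parted by semicolons, each of 7 numbers parted by spaces: the turn, a rotation vector about the tool's x, y, z in rad, then the shift along the tool's x, y, z in mm, then the opening, from 0 (shut) to 1 (fully open). In form: rx ry rz tx ty tz fingers; .... A call has 1 to 10 rows; each row shifts and turns the commanded pose from where the row before left it, along the tool's axes as they then stand; what a row does not reach is not made up. A row lasts 1/8 s, in which the tool goes at most 62.5 mm and 10.7 degrees, less where a joint would pass 70% of its speed; a pose out of reach is approached as far as the arm can. A call is refused whole if a number of a shift passes 62.5 or a number of a turn 0.188, either way. A call with a gripper value outside its range is refused whole. The fingers move at their own pace and stop on an object; the grip force is fixed at half the most. Time passes only in rows, so rows that do not move let the fingers close. It gives the time, the measured TCP pose, the force, the opening and the grip force at its end, in the units of the state.
- manip.get_state(): the state, without advancing time (a new reading comes with each control period).
- optics.capture(name): name is "scene" or "top"; returns a dict with "img" (420x560x3 uint8, blue, green, red), "fx", "fy", "cx", "cy" (pixels), "R" (3x3) and "t" (3): a world point X has camera coordinates R X + t. Camera axes: x right, y down, z forward; pixel columns grow to the right and rows downward; lengths in m; the calibration is good to about 2 mm. A picture is of the moment at which its call begins. There is no depth.
- manip.job_done(): hands the job in; it is judged then, once.
The state is a dict: "t": time; "q": joint angles; "joint_vel": joint speeds; "effort": joint torques, N m; "ee_pos": TCP position; "ee_rot": TCP orientation; "force": force on the tool from outside, world axes, zero at the start; "torque": the same for the moment, N m; "width": finger opening in m; "grasp_force": force on a finger pad.
Only numpy, scipy, OpenCV 4.12 (cv2) and the standard library are available. Lean on these libraries where they do the work, as an engineer would, in place of code of your own. Each camera call takes 0.05 s, during which the arm holds its last target. There are 200 camera calls.

TASK

Share all the aluminium tins out over the two pans of the balance so that the pans sit level: fetch the small tin from among the other things in the crate, load the tins standing on the chopping board, and move large tins across from the loaded pan as needed. In the end every tin stands upright directly on one pan or the other, not on another tin, and the balance is level and still. The pepper mill, cup and jar stay in the crate, and the green dish and the strainer stay where they are.

Things in the scene. Friction and masses are not known exactly. Their poses are not given: they have to be found in the camera images.
- large_tin1: Closed plain aluminium storage tin, an upright cylinder with a flat lid; origin at the centre of its underside, z axis up through the lid. LARGE size: 64 mm diameter, 62 mm high, mass always 300 g. At the start all four large tins stand on one pan of the balance.
- large_tin2: Closed plain aluminium storage tin, an upright cylinder with a flat lid; origin at the centre of its underside, z axis up through the lid. LARGE size: 64 mm diameter, 62 mm high, mass always 300 g. At the start all four large tins stand on one pan of the balance.
- large_tin3: Closed plain aluminium storage tin, an upright cylinder with a flat lid; origin at the centre of its underside, z axis up through the lid. LARGE size: 64 mm diameter, 62 mm high, mass always 300 g. At the start all four large tins stand on one pan of the balance.
- large_tin4: Closed plain aluminium storage tin, an upright cylinder with a flat lid; origin at the centre of its underside, z axis up through the lid. LARGE size: 64 mm diameter, 62 mm high, mass always 300 g. At the start all four large tins stand on one pan of the balance.
- mid_tin1: Closed plain aluminium storage tin, an upright cylinder with a flat lid; origin at the centre of its underside, z axis up through the lid. MIDDLE size: 57 mm diameter, 52 mm high, mass always 200 g. Starts on the chopping board. Two to four middle tins are there; absent ones read None.
- mid_tin2: Closed plain aluminium storage tin, an upright cylinder with a flat lid; origin at the centre of its underside, z axis up through the lid. MIDDLE size: 57 mm diameter, 52 mm high, mass always 200 g. Starts on the chopping board. Two to four middle tins are there; absent ones read None.
- mid_tin3: Closed plain aluminium storage tin, an upright cylinder with a flat lid; origin at the centre of its underside, z axis up through the lid. MIDDLE size: 57 mm diameter, 52 mm high, mass always 200 g. Starts on the chopping board. Two to four middle tins are there; absent ones read None.
- mid_tin4: Closed plain aluminium storage tin, an upright cylinder with a flat lid; origin at the centre of its underside, z axis up through the lid. MIDDLE size: 57 mm diameter, 52 mm high, mass always 200 g. Starts on the chopping board. Two to four middle tins are there; absent ones read None.
- small_tin1: Closed plain aluminium storage tin, an upright cylinder with a flat lid; origin at the centre of its underside, z axis up through the lid. SMALL size: 50 mm diameter, 42 mm high, mass always 100 g. Starts on the chopping board with the middle tins.
- small_tin2: Closed plain aluminium storage tin, an upright cylinder with a flat lid; origin at the centre of its underside, z axis up through the lid. SMALL size: 50 mm diameter, 42 mm high, mass always 100 g. Starts standing in the crate among other things (pepper mill, cup, jar).
- pan_a_top (a point): The pan of the two-pan balance that holds the large tins at the start, left or right: a flat steel tray, inside 270 (x) by 170 (y) mm, rim 8 mm high, 3 mm thick. This point: centre of its upper surface, 70 mm above the work surface when level; x along the pan's long side, z up. The pans stay horizontal and only rise and sink, one as the other falls; centres 190 mm apart.
- pan_b_top (a point): The other pan of the balance, empty at the start: a flat steel tray, inside 270 (x) by 170 (y) mm, rim 8 mm high, 3 mm thick. This point: centre of its upper surface, 70 mm above the work surface when level; x along the pan's long side, z up. 
- pan_a (a joint): Height of pan a above its level position, m (+0.020 fully up, -0.020 fully down, 0 level); pan b stands at minus this. Lightly sprung towards level: about 8 mm per 100 g of difference. Only the total mass on each pan counts, not where on the pan it stands.
- board: Chopping board of brown wood, fixed, 220 (x) x 180 (y) x 12 mm thick; origin at the centre of its underside. It stands to one side of the balance, left or right.
- crate: Open plywood crate, fixed, 220 (x) x 180 (y) x 60 mm high, walls and floor 6 mm thick; origin at the centre of its underside. It stands on the other side of the balance.
- pepper_mill: Dark wooden pepper mill, 112 mm high, 48 mm diameter at the foot, standing in the crate; origin at the centre of its foot. Not to be taken out.
- cup: White ceramic cup without handle, 62 mm rim diameter, 70 mm high, standing in the crate; origin at the centre of its underside. Not to be taken out.
- jar: Glass jar with black cap, 52 mm diameter, 85 mm high, standing in the crate; origin at the centre of its underside. Not to be taken out.
- dish: Green ceramic dish, 120 mm diameter, 45 mm high, on the shelf beside the far end of the balance; origin at the centre of its underside. Not to be moved.
- strainer: Small white plastic strainer, 100 mm diameter, 35 mm high, its 100 mm handle sticking out along its +y, on the shelf beside the far end of the balance; origin at the centre of its underside. Not to be moved.
Mind the look-alikes: they are no part of the job. Leave any blue or turquoise look-alike of the large_tin4 alone.

How it is judged:
By the outcome, as a careful person would: the job done as asked, in the order asked, and still so for the second after the job is handed in, with the robot touching nothing.
Of mid_tin1, mid_tin2, mid_tin3, mid_tin4 only 2 to 4 are there at a start; the rules pass over those that are not, and their reading is None.
At some moment in a run one of large_tin1, large_tin2, large_tin3, large_tin4, mid_tin1, mid_tin2, mid_tin3, mid_tin4 may be knocked a few centimetres aside while the robot is not near it.
It also fails if it takes over 210 s, if anything falls off the work surface, if the arm or the gripper's body presses on something with over 40 N, if the wrist force passes 120 N, or if a joint passes its speed limit or range.

## Working session

There is one attempt and no reset: what is moved stays moved. The work goes in short steps, Python scripts to look and compute and a tool call to move; the robot and the scene stay as the last step left them, time stands still between calls to the robot, and variables do not carry over. Pictures are saved under pics/ and viewed, at most 14 in all, crops included, and the job is handed in when it is done.

Besides the shell and the picture viewer there is one more tool, called after "Request:" as a command line: name --argument value ..., lists and objects as JSON in quotes. arm_command: Moves the arm, as the interface text tells. Its arguments: {"type":"object","properties":{"increments":{"type":"string"}},"required":["increments"]}

```bash
mkdir -p pics; ls; python3 - <<'E'
from station import manip, optics
import cv2
for n in("scene","top"):
    c=optics.capture(n); cv2.imwrite(f"pics/{n}0.png",c["img"]); print(n,c["fx"],c["fy"],c["cx"],c["cy"],c["R"],c["t"])
s=manip.get_state(); print(s)
E
```

```text
pics
scene 412.62380657770024 412.62380657770024 281.5800513468472 215.15961293180453 [[ 0.51785493  0.85510968  0.02477314]
 [ 0.47945489 -0.2661317  -0.83623976]
 [-0.70848379  0.44492849 -0.54780413]] [-0.32387262 -0.23977783  1.66730784]
top 412.59174126444634 412.59174126444634 276.12318625682167 213.33278139596362 [[ 0.02499231 -0.99929845  0.02789246]
 [-0.98451985 -0.02944539 -0.17278204]
 [ 0.17348213 -0.02314246 -0.98456507]] [-0.02532257  0.61377555  0.97464234]
{'t': 0.1, 'q': array([-1.21090555,  0.38416392,  0.01638827,  1.37106099, -0.00629827,
        1.38822304, -0.04649664]), 'joint_vel': array([ 0.00033467, -0.00177402, -0.00069636, -0.00215347, -0.00133353,
       -0.00069364, -0.00097908]), 'effort': array([ 2.77641462e-03, -6.29127359e+01,  8.47677346e-01, -3.72763002e+01,
        1.68761885e-02,  1.03041102e-02, -6.96500751e-05]), 'ee_pos': array([0.25622383, 0.5695524 , 0.23036745]), 'ee_rot': array([-6.59026117e-01, -3.07133715e+00,  2.78390964e-03]), 'force': array([ 0.10179006, -0.34240499, -0.11638104]), 'torque': array([ 0.02411456,  0.01569227, -0.00884391]), 'grasp_force': 0.0, 'width': 0.08526316204492063}
```

View pics/scene0.png

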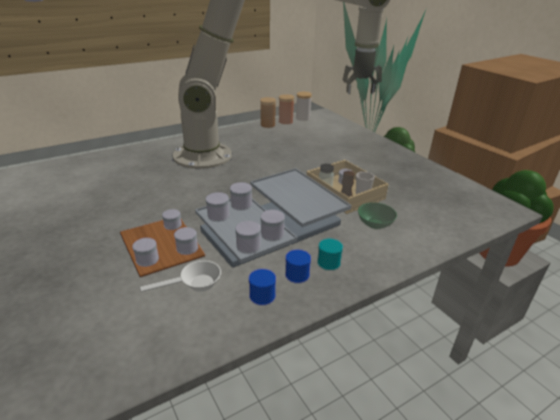

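View pics/top0.png

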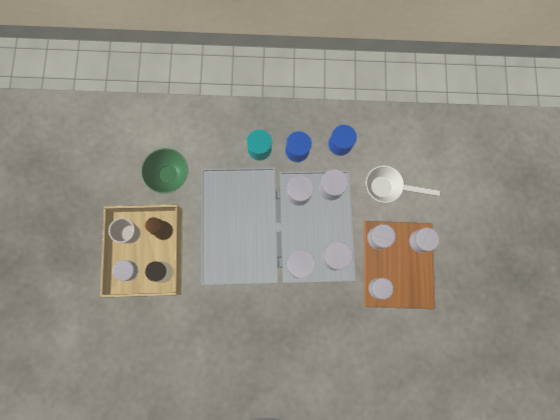

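Scene view: three tins on the board at (145,252), (185,240) and (172,218). The four large tins are at (217,207), (241,196), (248,237) and (273,225). The blue and turquoise look-alikes are at (262,287), (298,266) and (330,255).

Top view: candidates for the small tin in the crate are a silver lid at (123,270), a white cup at (122,231), a mill at (155,228) and a jar cap at (156,272). I choose the silver lid at (123,270) and will check it in a crop. With 2 middle tins the total is 1800 g. So pan a keeps three large tins, and pan b gets one large, two middle and two small.

```bash
cat > h.py <<'E'
from station import manip, optics
import cv2, numpy as np
def ray(c,uv,z):
    d=c["R"].T@np.array([(uv[0]-c["cx"])/c["fx"],(uv[1]-c["cy"])/c["fy"],1]); o=-c["R"].T@c["t"]
    return (o+d*(z-o[2])/d[2])[:2]
def proj(c,X):
    p=np.atleast_2d(X)@np.array(c["R"]).T+c["t"]; return p[:,:2]/p[:,2:]*[c["fx"],c["fy"]]+[c["cx"],c["cy"]]
def circ(c,x,y,z,r):
    a=np.linspace(0,2*np.pi,72); return proj(c,np.c_[x+r*np.cos(a),y+r*np.sin(a),np.full(72,z)])
def fit(c,uv,ztop,h,r,rng=5):
    # lid ellipse centre search: maximise outward gradient contrast along the projected lid rim
    from scipy.optimize import minimize
    g=cv2.GaussianBlur(c["img"],(0,0),.8).astype(np.float32)
    def s(p):
        i=circ(c,*p,ztop,r*.88).astype(np.float32); o=circ(c,*p,ztop,r*1.15).astype(np.float32)
        f=lambda q: cv2.remap(g,q[:,:1].copy(),q[:,1:].copy(),cv2.INTER_LINEAR)
        return np.abs(f(i)-f(o)).mean()
    p0=ray(c,uv,ztop); n=np.arange(-12,13)*.001
    return max(((s(p0+[a,b]),*(p0+[a,b])) for a in n for b in n))
E
cat > m.py <<'E'
from h import *
c=optics.capture("top"); im=c["img"]
T=dict(s2=((123,269),.048,.042,.025),L1=((300,188),.112,.062,.032),L2=((334,182),.112,.062,.032),L3=((301,264),.112,.062,.032),L4=((338,256),.112,.062,.032),
 b1=((382,236),.064,.052,.0285),b2=((428,239),.064,.052,.0285),b3=((382,289),.054,.042,.025),jar=((156,271),.091,.085,.026),cup=((122,230),.076,.07,.031),mill=((154,225),.118,.11,.018))
S=4; big=cv2.resize(im,None,fx=S,fy=S,interpolation=cv2.INTER_CUBIC)
for k,(uv,z,h,r) in T.items():
    s,x,y=fit(c,uv,z,h,r); print(k,round(s,1),round(x,4),round(y,4),"reach",round(np.hypot(x,y),3))
    for zz in (z,z-h): cv2.polylines(big,[np.int32((circ(c,x,y,zz,r)+.5)*S)],True,(0,0,255) if zz==z else (0,255,255),1)
for n,uvs,z in (("crate",[(105,206),(178,206),(102,296),(181,296)],.06),("board",[(365,222),(433,223),(364,306),(435,308)],.012),("panb",[(203,170),(274,169),(203,284),(276,284)],.095),("pana",[(280,173),(350,172),(281,282),(355,281)],.055)):
    print(n,[ray(c,u,z).round(3).tolist() for u in uvs])
cv2.imwrite("pics/crate.png",big[195*S:305*S,90*S:190*S]); cv2.imwrite("pics/right.png",big[165*S:315*S,260*S:455*S])
E
python3 m.py
```

```text
s2 34.8 0.4652 0.3621 reach 0.59
L1 20.8 0.6688 -0.0604 reach 0.672
L2 22.0 0.6851 -0.1436 reach 0.7
L3 11.4 0.4752 -0.0554 reach 0.478
L4 11.6 0.5109 -0.154 reach 0.534
b1 41.1 0.5656 -0.2733 reach 0.628
b2 32.9 0.5604 -0.3824 reach 0.678
b3 37.9 0.4372 -0.2706 reach 0.514
jar 59.2 0.4633 0.2692 reach 0.536
cup 41.3 0.5568 0.3642 reach 0.665
mill 38.9 0.5682 0.2767 reach 0.632
crate [[0.619, 0.412], [0.624, 0.234], [0.402, 0.399], [0.407, 0.213]]
board [[0.606, -0.241], [0.608, -0.42], [0.392, -0.236], [0.391, -0.416]]
panb [[0.708, 0.172], [0.716, 0.0], [0.436, 0.157], [0.44, -0.011]]
pana [[0.718, -0.016], [0.727, -0.194], [0.446, -0.024], [0.453, -0.205]]
```

View pics/crate.png

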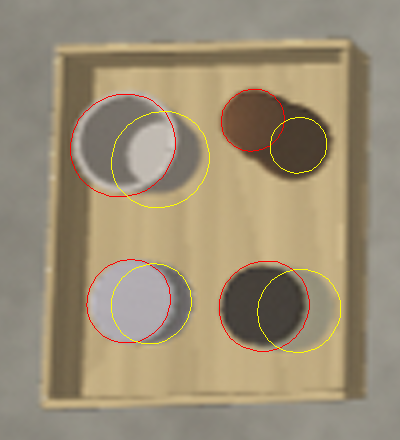

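View pics/right.png

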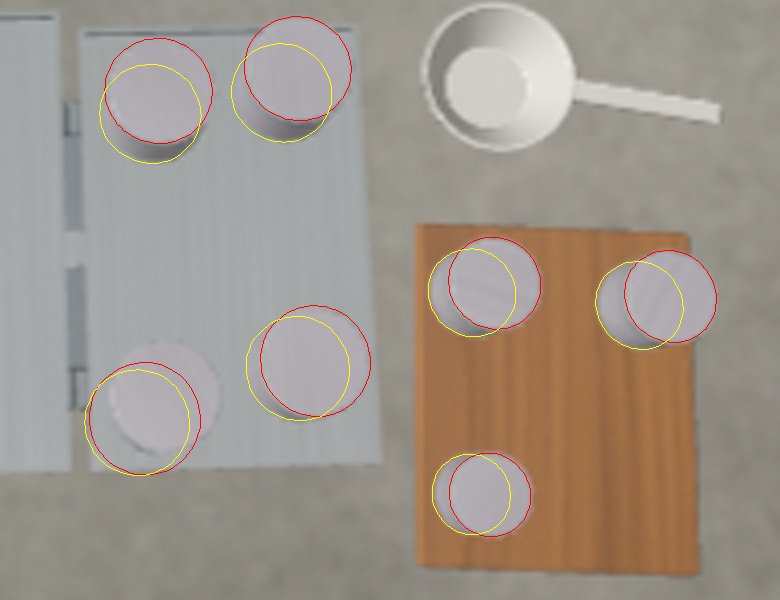

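The crate crop shows the silver lid, 50 mm at lid height, at crop (128,301), with the cup, mill and jar clearly apart: that is small_tin2. The right-hand crop shows the two middle tins at crop (494,282) and (670,296) and the small tin at (490,494). L3's fit was off; its lid is really at image (301,264).

I'll grip along world x everywhere.

Request:
arm_command --increments "0 0 0.164 0 0 0 0.76; 0 0 0.164 0 0 0 0.76; 0 0 0.164 0 0 0 0.76; 0 0 0.164 0 0 0 0.76; 0 0 0.164 0 0 0 0.76; 0 0 0.164 0 0 0 0.76; 0 0 0.164 0 0 0 0.76"

```text
t: 1.02
ee_pos: [0.2563, 0.5698, 0.2309]
ee_rot: [2.227, 2.215, -0.001]
force: [-0.7, -0.9, 0.1]
width: 0.0649
grasp_force: 0.0
```

Request:
arm_command --increments "0 0 0 -35 35 0 0.76; 0 0 0 -35 35 0 0.76; 0 0 0 -35 35 0 0.76; 0 0 0 -35 35 0 0.76; 0 0 0 -35 35 0 0.76; 0 0 0 -33 34 0 0.76; 0 0 0 0 0 0 0.76"

```text
t: 1.9
ee_pos: [0.4689, 0.3572, 0.2312]
ee_rot: [2.229, 2.211, -0.001]
force: [0.0, -0.1, 0.1]
width: 0.0652
grasp_force: 0.0
```

Request:
arm_command --increments "0 0 -0.008 5 -4 30 0.76; 0 0 0 0 0 35 0.76; 0 0 0 0 0 35 0.76; 0 0 0 0 0 35 0.76; 0 0 0 0 0 30 0.76; 0 0 0 0 0 25 0.76; 0 0 0 0 0 15 0.76; 0 0 0 0 0 9 0.76; 0 0 0 0 0 0 0.76"

```text
t: 3.02
ee_pos: [0.4612, 0.3671, 0.0171]
ee_rot: [-2.212, -2.231, 0.001]
force: [-0.3, -0.1, -0.1]
width: 0.0648
grasp_force: 0.0
```

Request:
arm_command --increments "0 0 0 0 0 0 0; 0 0 0 0 0 0 0; 0 0 0 0 0 0 0; 0 0 0 0 0 0 0; 0 0 0 0 0 0 0; 0 0 0 0 0 0 0"

```text
t: 3.78
ee_pos: [0.4622, 0.3676, 0.0186]
ee_rot: [2.213, 2.23, 0.004]
force: [0.1, 0.2, 6.5]
width: 0.0485
grasp_force: 62.1
```

Request:
arm_command --increments "0 0 0 0 0 -10 0; 0 0 0 0 0 -20 0; 0 0 0 0 0 -30 0; 0 0 0 0 0 -30 0; 0 0 0 0 0 -35 0; 0 0 0 0 0 -35 0; 0 0 0 0 0 -35 0; 0 0 0 0 0 0 0; 0 0 0 0 0 0 0"

```text
t: 4.9
ee_pos: [0.461, 0.3667, 0.2118]
ee_rot: [-2.212, -2.23, 0.002]
force: [-0.7, 0.2, -0.5]
width: 0.0483
grasp_force: 62.0
```

```bash
python3 - <<'E'
from h import *
c=optics.capture("top");d=optics.capture("scene")
a=cv2.resize(c["img"][150:320,80:460],None,fx=2,fy=2);b=cv2.resize(d["img"][130:300,100:420],None,fx=2,fy=1.5)
b=cv2.resize(b,(a.shape[1],250)); cv2.imwrite("pics/p1.png",np.vstack([a,b]))
print(manip.get_state()["ee_pos"])
E
```

```text
[0.46068519 0.36650706 0.21093185]
```

View pics/p1.png

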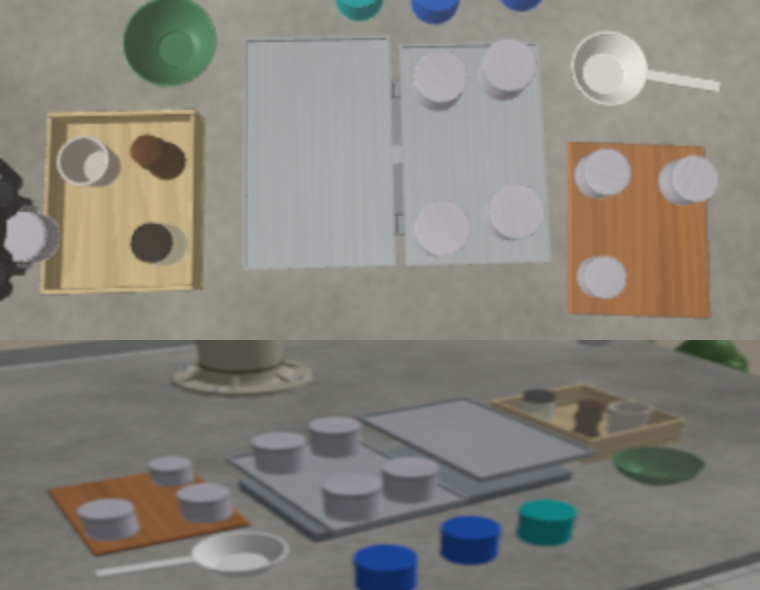

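Small tin held clear at the left of the picture (27,237); everything else is undisturbed. Moving it to the near-left slot of pan b.

Request:
arm_command --increments "0 0 0 -20 2 0 0; 0 0 0 -35 4 0 0; 0 0 0 -40 4 0 0; 0 0 0 -40 4 0 0; 0 0 0 -40 4 0 0; 0 0 0 -40 4 0 0; 0 0 0 -28 0 0 0; 0 0 0 0 0 0 0; 0 0 0 0 0 0 0"

```text
t: 6.12
ee_pos: [0.485, 0.1239, 0.212]
ee_rot: [-2.213, -2.229, 0.001]
force: [0.1, 0.0, -0.8]
width: 0.0482
grasp_force: 62.0
```

Request:
arm_command --increments "0 0 0 0 0 30 0; 0 0 0 0 0 30 0; 0 0 0 0 0 20 0; 0 0 0 0 0 15 0; 0 0 0 0 0 6 0; 0 0 0 0 0 3 0; 0 0 0 0 0 0 0; 0 0 0 0 0 0 0"

```text
t: 7.12
ee_pos: [0.4858, 0.1243, 0.1089]
ee_rot: [2.212, 2.23, 0.002]
force: [0.0, -0.4, -0.4]
width: 0.0487
grasp_force: 62.0
```

Request:
arm_command --increments "0 0 0 0 0 2 0; 0 0 0 0 0 2 0; 0 0 0 0 0 1 0; 0 0 0 0 0 0 0; 0 0 0 0 0 0 0"

```text
t: 7.75
ee_pos: [0.4854, 0.1241, 0.1033]
ee_rot: [-2.213, -2.23, 0.0]
force: [-0.0, -0.3, 0.3]
width: 0.0486
grasp_force: 62.0
```

Request:
arm_command --increments "0 0 0 0 0 1 0; 0 0 0 0 0 1 0; 0 0 0 0 0 0 0; 0 0 0 0 0 0 0"

```text
t: 8.25
ee_pos: [0.4855, 0.1242, 0.1021]
ee_rot: [-2.213, -2.23, -0.001]
force: [-4.2, -1.0, 8.6]
width: 0.0485
grasp_force: 62.8
```

Request:
arm_command --increments "0 0 0 0 0 0 0.76; 0 0 0 0 0 0 0.76; 0 0 0 0 0 0 0.76; 0 0 0 0 0 -20 0.76; 0 0 0 0 0 -35 0.76; 0 0 0 0 0 -35 0.76; 0 0 0 0 0 -35 0.85; 0 0 0 0 0 0 0.85; 0 0 0 0 0 0 0.85"

```text
t: 9.38
ee_pos: [0.4851, 0.1242, 0.2257]
ee_rot: [-2.212, -2.23, 0.001]
force: [0.1, 0.1, 0.8]
width: 0.0723
grasp_force: 0.0
```

```bash
cat > m2.py <<'E'
from h import *
import sys
c=optics.capture("top"); im=c["img"]
T=dict(s2=((227,257),.132,.042,.025),L1=((300,188),.112,.062,.032),L2=((334,182),.112,.062,.032),L3=((301,264),.112,.062,.032),L4=((338,256),.112,.062,.032),
 b1=((382,236),.064,.052,.0285),b2=((428,239),.064,.052,.0285),b3=((382,289),.054,.042,.025))
for k in sys.argv[2:]:
    uv,z,h,r=T[k]; s,x,y=fit(c,uv,z,h,r); print(k,round(s,1),round(x,4),round(y,4))
cv2.imwrite("pics/%s.png"%sys.argv[1],cv2.resize(im[150:320,80:460],None,fx=2,fy=2))
print(manip.get_state()["ee_pos"])
E
python3 m2.py p2 s2 b1 b2 b3 L1 L2 L4
```

```text
s2 16.5 0.4864 0.1104
b1 41.1 0.5656 -0.2733
b2 32.8 0.5604 -0.3824
b3 37.8 0.4372 -0.2706
L1 20.8 0.6688 -0.0604
L2 21.9 0.6851 -0.1436
L4 11.6 0.5109 -0.154
[0.48478643 0.12406822 0.22524821]
```

View pics/p2.png

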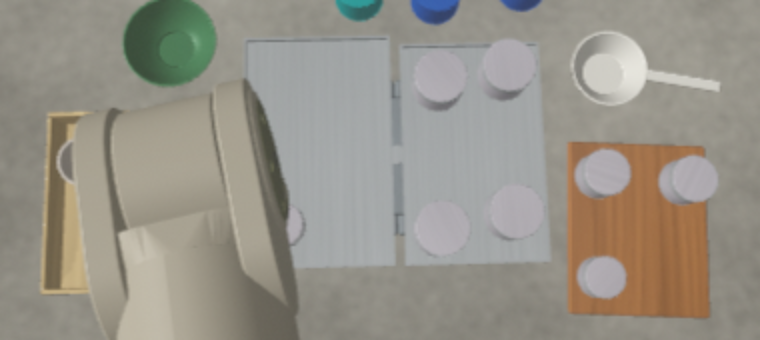

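Pan b now holds a lid partly visible at (290,225), behind the arm; the board is unchanged. On to mid tin b1.

Request:
arm_command --increments "0 0 0 -25 5 0 0.85; 0 0 0 -42 8 0 0.85; 0 0 0 -45 9 0 0.85; 0 0 0 -45 9 0 0.85; 0 0 0 -45 9 0 0.85; 0 0 0 -45 9 0 0.85; 0 0 0 -45 9 0 0.85; 0 0 0 -45 9 0 0.85; 0 0 0 -40 8 0 0.85; 0 0 0 -20 3 0 0.85"

```text
t: 10.68
ee_pos: [0.5655, -0.2749, 0.2245]
ee_rot: [-2.215, -2.226, 0.004]
force: [-0.6, 0.9, 0.7]
width: 0.0726
grasp_force: 0.0
```

Request:
arm_command --increments "0 0 0 0 0 20 0.85; 0 0 0 0 0 35 0.85; 0 0 0 0 0 35 0.85; 0 0 0 0 0 0 0.85; 0 0 0 0 0 0 0.85"

```text
t: 11.3
ee_pos: [0.5667, -0.2725, 0.137]
ee_rot: [2.212, 2.23, -0.001]
force: [0.8, 0.1, 0.7]
width: 0.0729
grasp_force: 0.0
```

```bash
python3 - <<'E'
from station import manip
s=manip.get_state(); print(s["ee_pos"],s["ee_rot"],s["q"].round(2))
E
```

```text
[ 0.56670863 -0.27254513  0.13701131] [ 2.21248531e+00  2.22977716e+00 -5.48118142e-04] [-0.08  0.52  0.68  1.51 -0.34  1.23  0.65]
```

Request:
arm_command --increments "0 0 0 0 -1 30 0.85; 0 0 0 0 0 35 0.85; 0 0 0 0 0 25 0.85; 0 0 0 0 0 14 0.85; 0 0 0 0 0 7 0.85; 0 0 0 0 0 0 0.85; 0 0 0 0 0 0 0.85"

```text
t: 12.18
ee_pos: [0.5662, -0.2726, 0.0264]
ee_rot: [2.211, 2.229, 0.001]
force: [0.9, 0.0, 0.9]
width: 0.0727
grasp_force: 0.0
```

Request:
arm_command --increments "0 0 0 0 0 0 0; 0 0 0 0 0 0 0; 0 0 0 0 0 0 0; 0 0 0 0 0 0 0; 0 0 0 0 0 0 0; 0 0 0 0 0 0 0"

```text
t: 12.92
ee_pos: [0.566, -0.2726, 0.0264]
ee_rot: [2.212, 2.229, 0.001]
force: [-1.2, 0.7, 5.9]
width: 0.0558
grasp_force: 63.8
```

Request:
arm_command --increments "0 0 0 0 0 -15 0; 0 0 0 0 0 -30 0; 0 0 0 0 0 -40 0; 0 0 0 0 0 -40 0; 0 0 0 0 0 -40 0; 0 0 0 0 0 -25 0; 0 0 0 0 0 -10 0; 0 0 0 0 0 0 0; 0 0 0 0 0 0 0"

```text
t: 14.05
ee_pos: [0.565, -0.2718, 0.2239]
ee_rot: [-2.211, -2.229, 0.001]
force: [-0.0, 0.6, -2.3]
width: 0.0562
grasp_force: 64.0
```

Request:
arm_command --increments "0 0 0 25 6 0 0; 0 0 0 43 10 0 0; 0 0 0 45 11 0 0; 0 0 0 45 11 0 0; 0 0 0 45 11 0 0; 0 0 0 45 11 0 0; 0 0 0 45 11 0 0; 0 0 0 45 11 0 0; 0 0 0 40 10 0 0; 0 0 0 20 6 0 0"

```text
t: 15.3
ee_pos: [0.6598, 0.1298, 0.2234]
ee_rot: [-2.207, -2.233, 0.003]
force: [-0.8, -1.3, -2.3]
width: 0.0558
grasp_force: 64.0
```

Request:
arm_command --increments "0 0 0 0 0 0 0; 0 0 0 0 0 20 0; 0 0 0 0 0 35 0; 0 0 0 0 0 30 0; 0 0 0 0 0 15 0; 0 0 0 0 0 10 0; 0 0 0 0 0 4 0; 0 0 0 0 0 0 0; 0 0 0 0 0 0 0"

```text
t: 16.42
ee_pos: [0.6609, 0.1266, 0.1122]
ee_rot: [2.212, 2.23, 0.002]
force: [-0.2, 1.0, -2.2]
width: 0.0557
grasp_force: 64.0
```

Request:
arm_command --increments "0 0 0 0 0 3 0; 0 0 0 0 0 2 0; 0 0 0 0 0 1 0; 0 0 0 0 0 1 0; 0 0 0 0 0 0 0; 0 0 0 0 0 0 0"

```text
t: 17.18
ee_pos: [0.6603, 0.1266, 0.1045]
ee_rot: [-2.212, -2.23, -0.0]
force: [-2.6, 0.3, 1.6]
width: 0.0558
grasp_force: 64.2
```

Contact. Release and rise, then to b2.

Request:
arm_command --increments "0 0 0 0 0 0.5 0.85; 0 0 0 0 0 0 0.85; 0 0 0 0 0 0 0.85; 0 0 0 0 0 -20 0.85; 0 0 0 0 0 -35 0.85; 0 0 0 0 0 -35 0.85; 0 0 0 0 0 -30 0.85; 0 0 0 0 0 0 0.85"

```text
t: 18.18
ee_pos: [0.6621, 0.1263, 0.2287]
ee_rot: [2.21, 2.227, 0.009]
force: [-0.7, 0.7, -0.3]
width: 0.0724
grasp_force: 0.0
```

```bash
python3 m2.py p3 b2 b3 L1 L2 L4
```

```text
b2 33.0 0.5604 -0.3824
b3 38.0 0.4372 -0.2706
L1 20.9 0.6688 -0.0604
L2 22.0 0.6851 -0.1436
L4 11.7 0.5119 -0.154
[0.66123236 0.12643446 0.22641552]
```

Request:
arm_command --increments "0 0 0 -25 -5 0 0.85; 0 0 0 -45 -9 0 0.85; 0 0 0 -45 -9 0 0.85; 0 0 0 -45 -9 0 0.85; 0 0 0 -45 -9 0 0.85; 0 0 0 -45 -9 0 0.85; 0 0 0 -45 -9 0 0.85; 0 0 0 -45 -9 0 0.85; 0 0 0 -45 -9 0 0.85; 0 0 0 -45 -9 0 0.85"

```text
t: 19.48
ee_pos: [0.5758, -0.3064, 0.223]
ee_rot: [-2.213, -2.228, 0.001]
force: [-0.2, 0.5, -0.6]
width: 0.0726
grasp_force: 0.0
```

Request:
arm_command --increments "0 0 0 -45 -9 0 0.85; 0 0 0 -33 -9 20 0.85; 0 0 0 0 0 35 0.85; 0 0 0 0 0 30 0.85; 0 0 0 0 0 0 0.85; 0 0 0 0 0 0 0.85; 0 0 0 0 0 0 0.85"

```text
t: 20.35
ee_pos: [0.5608, -0.383, 0.1406]
ee_rot: [2.211, 2.229, 0.0]
force: [0.5, -0.7, 0.0]
width: 0.0728
grasp_force: 0.0
```

Request:
arm_command --increments "0 0 0 0 0 30 0.85; 0 0 0 0 0 35 0.85; 0 0 0 0 0 25 0.85; 0 0 0 0 0 17 0.85; 0 0 0 0 0 8 0.85; 0 0 0 0 0 0 0.85; 0 0 0 0 0 0 0.85"

```text
t: 21.22
ee_pos: [0.561, -0.3828, 0.025]
ee_rot: [2.211, 2.229, 0.0]
force: [1.0, -0.2, 1.0]
width: 0.0723
grasp_force: 0.0
```

Request:
arm_command --increments "0 0 0 0 0 0 0; 0 0 0 0 0 0 0; 0 0 0 0 0 0 0; 0 0 0 0 0 0 0; 0 0 0 0 0 0 0; 0 0 0 0 0 0 0"

```text
t: 21.98
ee_pos: [0.5609, -0.3829, 0.0251]
ee_rot: [2.211, 2.229, 0.0]
force: [-1.5, 0.4, 5.0]
width: 0.0558
grasp_force: 64.1
```

Request:
arm_command --increments "0 0 0 0 0 -15 0; 0 0 0 0 0 -30 0; 0 0 0 0 0 -40 0; 0 0 0 0 0 -40 0; 0 0 0 0 0 -40 0; 0 0 0 0 0 -25 0; 0 0 0 0 0 -10 0; 0 0 0 0 0 0 0; 0 0 0 0 0 0 0"

```text
t: 23.1
ee_pos: [0.56, -0.3817, 0.2222]
ee_rot: [-2.211, -2.229, 0.001]
force: [-0.5, 0.8, -1.7]
width: 0.0555
grasp_force: 64.0
```

Request:
arm_command --increments "0 0 0 25 1 0 0; 0 0 0 45 1 0 0; 0 0 0 45 1 0 0; 0 0 0 45 2 0 0; 0 0 0 45 2 0 0; 0 0 0 45 2 0 0; 0 0 0 45 2 0 0; 0 0 0 45 2 0 0; 0 0 0 45 2 0 0; 0 0 0 45 2 0 0"

```text
t: 24.35
ee_pos: [0.5732, 0.0494, 0.2226]
ee_rot: [-2.212, -2.23, 0.003]
force: [0.2, -0.6, -0.8]
width: 0.0558
grasp_force: 64.1
```

Request:
arm_command --increments "0 0 0 44 0 0 0; 0 0 0 30 0 0 0; 0 0 0 0 0 0 0; 0 0 0 0 0 25 0; 0 0 0 0 0 35 0; 0 0 0 0 0 30 0; 0 0 0 0 0 15 0; 0 0 0 0 0 7 0; 0 0 0 0 0 0 0; 0 0 0 0 0 0 0"

```text
t: 25.6
ee_pos: [0.5741, 0.1219, 0.1129]
ee_rot: [2.212, 2.23, 0.002]
force: [-0.0, -0.3, -1.7]
width: 0.0558
grasp_force: 64.1
```

Request:
arm_command --increments "0 0 0 0 0 4 0; 0 0 0 0 0 2 0; 0 0 0 0 0 1 0; 0 0 0 0 0 1 0; 0 0 0 0 0 1 0; 0 0 0 0 0 0 0; 0 0 0 0 0 0 0"

```text
t: 26.48
ee_pos: [0.5734, 0.1219, 0.1031]
ee_rot: [-2.212, -2.23, -0.0]
force: [-2.2, -0.0, 3.5]
width: 0.0559
grasp_force: 64.2
```

Request:
arm_command --increments "0 0 0 0 0 0 0.8; 0 0 0 0 0 0 0.8; 0 0 0 0 0 0 0.8; 0 0 0 0 0 -20 0.8; 0 0 0 0 0 -35 0.8; 0 0 0 0 0 -35 0.8; 0 0 0 0 0 -30 0.8; 0 0 0 0 0 0 0.8"

```text
t: 27.48
ee_pos: [0.5749, 0.1219, 0.2255]
ee_rot: [2.211, 2.229, 0.007]
force: [0.2, 0.5, 0.2]
width: 0.0682
grasp_force: 0.0
```

```bash
python3 m2.py p4 b3 L1 L2 L4
```

```text
b3 37.9 0.4372 -0.2706
L1 20.8 0.6688 -0.0604
L2 22.1 0.6851 -0.1436
L4 11.7 0.5109 -0.154
[0.57399082 0.12188698 0.22371673]
```

Request:
arm_command --increments "0 0 0 -25 -9 0 0.8; 0 0 0 -42 -15 0 0.8; 0 0 0 -44 -16 0 0.8; 0 0 0 -44 -16 0 0.8; 0 0 0 -44 -16 0 0.8; 0 0 0 -44 -16 0 0.8; 0 0 0 -44 -16 0 0.8; 0 0 0 -44 -16 0 0.8; 0 0 0 -40 -14 0 0.8; 0 0 0 -22 -5 0 0.8"

```text
t: 28.78
ee_pos: [0.4345, -0.2753, 0.2219]
ee_rot: [-2.217, -2.224, 0.001]
force: [0.3, -1.1, -0.2]
width: 0.0683
grasp_force: 0.0
```

Request:
arm_command --increments "0 0 0 0 0 20 0.8; 0 0 0 0 0 35 0.8; 0 0 0 0 0 35 0.8; 0 0 0 0 0 0 0.8; 0 0 0 0 0 0 0.8"

```text
t: 29.4
ee_pos: [0.4372, -0.2729, 0.1336]
ee_rot: [2.213, 2.229, -0.0]
force: [-1.2, -0.5, 0.7]
width: 0.0684
grasp_force: 0.0
```

Request:
arm_command --increments "0 0 0 2 0 30 0.8; 0 0 0 0 0 35 0.8; 0 0 0 0 0 25 0.8; 0 0 0 0 0 13 0.8; 0 0 0 0 0 6 0.8; 0 0 0 0 0 0 0.8; 0 0 0 0 0 0 0.8"

```text
t: 30.28
ee_pos: [0.4382, -0.2706, 0.0247]
ee_rot: [2.211, 2.229, 0.001]
force: [0.3, 0.5, 0.0]
width: 0.0684
grasp_force: 0.0
```

Request:
arm_command --increments "0 0 0 0 0 0 0; 0 0 0 0 0 0 0; 0 0 0 0 0 0 0; 0 0 0 0 0 0 0; 0 0 0 0 0 0 0; 0 0 0 0 0 0 0"

```text
t: 31.02
ee_pos: [0.4379, -0.2705, 0.0247]
ee_rot: [2.212, 2.23, 0.001]
force: [-2.3, 1.2, 7.6]
width: 0.0485
grasp_force: 61.1
```

Request:
arm_command --increments "0 0 0 0 0 -15 0; 0 0 0 0 0 -30 0; 0 0 0 0 0 -40 0; 0 0 0 0 0 -40 0; 0 0 0 0 0 -40 0; 0 0 0 0 0 -25 0; 0 0 0 0 0 -10 0; 0 0 0 0 0 0 0; 0 0 0 0 0 0 0"

```text
t: 32.15
ee_pos: [0.437, -0.2698, 0.2227]
ee_rot: [-2.211, -2.229, 0.001]
force: [0.2, 0.2, -0.7]
width: 0.0485
grasp_force: 62.1
```

Request:
arm_command --increments "0 0 0 24 5 0 0; 0 0 0 42 7 0 0; 0 0 0 44 7 0 0; 0 0 0 44 8 0 0; 0 0 0 44 8 0 0; 0 0 0 44 8 0 0; 0 0 0 40 7 0 0; 0 0 0 22 4 0 0; 0 0 0 0 0 0 0; 0 0 0 0 0 0 0"

```text
t: 33.4
ee_pos: [0.4887, 0.0329, 0.2231]
ee_rot: [-2.214, -2.229, 0.003]
force: [-0.6, -1.1, -1.3]
width: 0.0485
grasp_force: 62.1
```

Request:
arm_command --increments "0 0 0 0 0 25 0; 0 0 0 0 0 35 0; 0 0 0 0 0 30 0; 0 0 0 0 0 15 0; 0 0 0 0 0 7 0; 0 0 0 0 0 3 0; 0 0 0 0 0 2 0; 0 0 0 0 0 2 0; 0 0 0 0 0 0 0; 0 0 0 0 0 0 0"

```text
t: 34.65
ee_pos: [0.4892, 0.0343, 0.105]
ee_rot: [2.212, 2.23, 0.0]
force: [-0.1, -0.4, 0.0]
width: 0.0485
grasp_force: 62.1
```

Request:
arm_command --increments "0 0 0 0 0 1 0; 0 0 0 0 0 1 0; 0 0 0 0 0 0 0; 0 0 0 0 0 0 0"

```text
t: 35.15
ee_pos: [0.4891, 0.0342, 0.1028]
ee_rot: [2.212, 2.23, -0.0]
force: [0.2, 0.6, -0.6]
width: 0.0487
grasp_force: 62.3
```

Request:
arm_command --increments "0 0 0 0 0 1 0; 0 0 0 0 0 0 0; 0 0 0 0 0 0 0"

```text
t: 35.52
ee_pos: [0.4891, 0.0342, 0.1019]
ee_rot: [-2.212, -2.23, -0.0]
force: [-1.6, 0.3, 3.3]
width: 0.0487
grasp_force: 62.3
```

Request:
arm_command --increments "0 0 0 0 0 0 0.8; 0 0 0 0 0 0 0.8; 0 0 0 0 0 0 0.8; 0 0 0 0 0 -20 0.8; 0 0 0 0 0 -35 0.8; 0 0 0 0 0 -35 0.9; 0 0 0 0 0 -32 0.95; 0 0 0 -10 10 0 0.95; 0 0 0 -20 35 0 0.95; 0 0 0 -20 40 0 0.95"

```text
t: 36.78
ee_pos: [0.5754, -0.0156, 0.2231]
ee_rot: [-2.211, -2.231, -0.0]
force: [0.2, 0.9, 0.4]
width: 0.0809
grasp_force: 0.0
```

Request:
arm_command --increments "0 0 0 -25 40 0 0.95; 0 0 0 -19 40 0 0.95; 0 0 0 0 14 0 0.95; 0 0 0 0 0 0 0.95; 0 0 0 0 0 0 0.95; 0 0 0 0 0 0 0.95"

```text
t: 37.52
ee_pos: [0.6683, -0.0581, 0.2239]
ee_rot: [-2.212, -2.23, -0.0]
force: [0.3, 0.4, -0.4]
width: 0.0809
grasp_force: 0.0
```

```bash
python3 m2.py p5 L1 L2 L4
```

```text
L1 3.4 0.6578 -0.0744
L2 12.9 0.6721 -0.1426
L4 19.8 0.5039 -0.162
[ 0.66844339 -0.05806014  0.22412916]
```

View pics/p5.png

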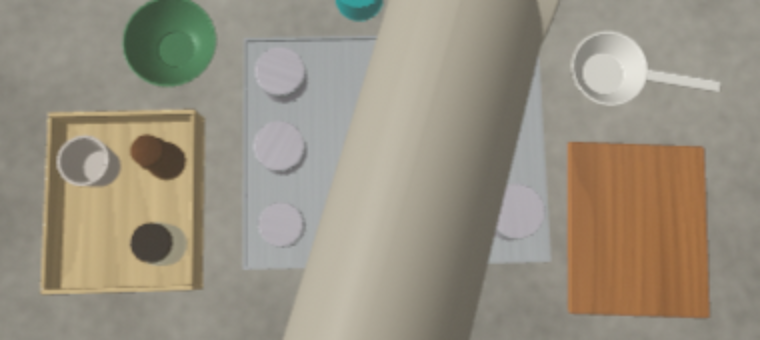

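Top view: three pan-b tins at (280,72), (279,147) and (281,225); the arm hides L1. The board is empty. I'll check L1 from the scene camera.

```bash
python3 - <<'E'
from h import *
d=optics.capture("scene")
for k,p in dict(L1=(.669,-.060),L2=(.685,-.144),L4=(.511,-.154)).items():
    uv=proj(d,[*p,.112])[0]; print(k,uv.round(),np.round(fit(d,uv,.112,.062,.032),3))
cv2.imwrite("pics/p6.png",cv2.resize(d["img"][120:280,170:400],None,fx=3,fy=3))
E
```

```text
L1 [272. 216.] [26.959  0.667 -0.056]
L2 [247. 228.] [24.696  0.684 -0.138]
L4 [216. 199.] [26.951  0.509 -0.148]
```

View pics/p6.png

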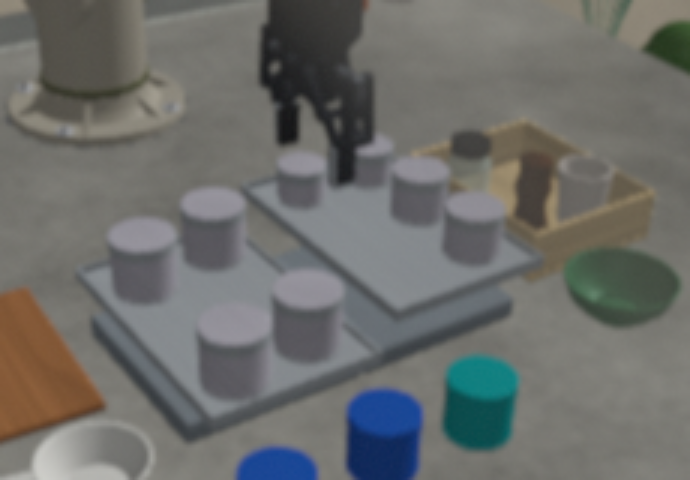

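All tins stand where expected (L1 at crop (307,290)) and the TCP is above L1. Descending.

Request:
arm_command --increments "0 0 0 0 0 25 0.95; 0 0 0 0 0 35 0.95; 0 0 0 0 0 35 0.95; 0 0 0 0 0 30 0.95; 0 0 0 0 0 20 0.95; 0 0 0 0 0 10 0.95; 0 0 0 0 0 3 0.95; 0 0 0 0 0 0 0.95; 0 0 0 0 0 0 0.95"

```text
t: 38.75
ee_pos: [0.6694, -0.0585, 0.0668]
ee_rot: [2.212, 2.23, 0.002]
force: [0.4, 0.3, 0.5]
width: 0.081
grasp_force: 0.0
```

Request:
arm_command --increments "0 0 0 0 0 0 0; 0 0 0 0 0 0 0; 0 0 0 0 0 0 0; 0 0 0 0 0 0 0; 0 0 0 0 0 0 0; 0 0 0 0 0 0 0"

```text
t: 39.5
ee_pos: [0.6691, -0.0585, 0.0667]
ee_rot: [2.212, 2.23, 0.001]
force: [-2.7, 0.2, 5.8]
width: 0.0634
grasp_force: 65.4
```

Request:
arm_command --increments "0 0 0 0 0 -10 0; 0 0 0 0 0 -25 0; 0 0 0 0 0 -35 0; 0 0 0 0 0 -35 0; 0 0 0 0 0 -35 0; 0 0 0 0 0 -18 0; 0 0 0 0 0 0 0; 0 0 0 0 0 0 0"

```text
t: 40.5
ee_pos: [0.6681, -0.0581, 0.2219]
ee_rot: [-2.211, -2.229, 0.003]
force: [-0.2, -0.2, -3.1]
width: 0.0632
grasp_force: 66.4
```

Request:
arm_command --increments "0 0 0 20 -10 0 0; 0 0 0 30 -15 0 0; 0 0 0 30 -14 0 0; 0 0 0 18 -6 0 0; 0 0 0 0 0 25 0; 0 0 0 0 0 35 0; 0 0 0 0 0 25 0; 0 0 0 0 0 12 0; 0 0 0 0 0 0 0; 0 0 0 0 0 0 0"

```text
t: 41.75
ee_pos: [0.6238, 0.039, 0.1279]
ee_rot: [2.212, 2.229, 0.002]
force: [0.4, 0.9, -3.2]
width: 0.0631
grasp_force: 66.7
```

Request:
arm_command --increments "0 0 0 0 0 4 0; 0 0 0 0 0 4 0; 0 0 0 0 0 4 0; 0 0 0 0 0 4 0; 0 0 0 0 0 2 0; 0 0 0 0 0 0 0; 0 0 0 0 0 0 0; 0 0 0 0 0 0 0"

```text
t: 42.75
ee_pos: [0.6232, 0.0393, 0.109]
ee_rot: [2.212, 2.23, 0.0]
force: [1.0, -0.3, -3.1]
width: 0.063
grasp_force: 66.7
```

Request:
arm_command --increments "0 0 0 0 0 3 0; 0 0 0 0 0 3 0; 0 0 0 0 0 3 0; 0 0 0 0 0 3 0; 0 0 0 0 0 3 0; 0 0 0 0 0 3 0; 0 0 0 0 0 2 0; 0 0 0 0 0 0 0; 0 0 0 0 0 0 0; 0 0 0 0 0 0 0"

```text
t: 44.0
ee_pos: [0.6229, 0.0393, 0.0888]
ee_rot: [-2.212, -2.23, 0.0]
force: [0.6, -0.4, -0.1]
width: 0.0633
grasp_force: 66.7
```

Request:
arm_command --increments "0 0 0 0 0 1 0; 0 0 0 0 0 0 0; 0 0 0 0 0 0 0.95; 0 0 0 0 0 0 0.95; 0 0 0 0 0 0 0.95; 0 0 0 0 0 0 0.95; 0 0 0 0 0 -15 0.95; 0 0 0 0 0 -35 0.95; 0 0 0 0 0 -40 0.95; 0 0 0 0 0 -40 0.95"

```text
t: 45.25
ee_pos: [0.6231, 0.0391, 0.2203]
ee_rot: [2.212, 2.23, 0.001]
force: [0.7, 0.2, -0.5]
width: 0.0812
grasp_force: 0.0
```

Request:
arm_command --increments "0 0 0 0 0 -20 0.95; 0 0 0 30 -30 0 0.95; 0 0 0 45 -20 0 0.95; 0 0 0 45 -10 0 0.95; 0 0 0 45 0 0 0.95; 0 0 0 45 0 0 0.95; 0 0 0 45 0 0 0.95; 0 0 0 45 0 0 0.95; 0 0 0 45 0 0 0.95; 0 0 0 20 0 0 0.95"

```text
t: 46.5
ee_pos: [0.5588, 0.4073, 0.2383]
ee_rot: [-2.208, -2.234, -0.001]
force: [0.3, -0.2, 0.7]
width: 0.081
grasp_force: 0.0
```

```bash
python3 - <<'E'
from h import *
c=optics.capture("top");d=optics.capture("scene")
a=cv2.resize(c["img"][130:320,80:460],None,fx=1.6,fy=1.6);b=d["img"][130:300,170:400]
b=cv2.resize(b,(int(a.shape[1]*.66),int(a.shape[1]*.66*170/230))); 
b=cv2.copyMakeBorder(b,0,0,0,a.shape[1]-b.shape[1],cv2.BORDER_CONSTANT); o=np.vstack([a,b]); print(o.shape); cv2.imwrite("pics/p7.png",o[:600])
print(manip.get_state()["ee_pos"])
E
```

```text
(600, 608, 3)
[0.55886054 0.40696564 0.23793755]
```

View pics/p7.png

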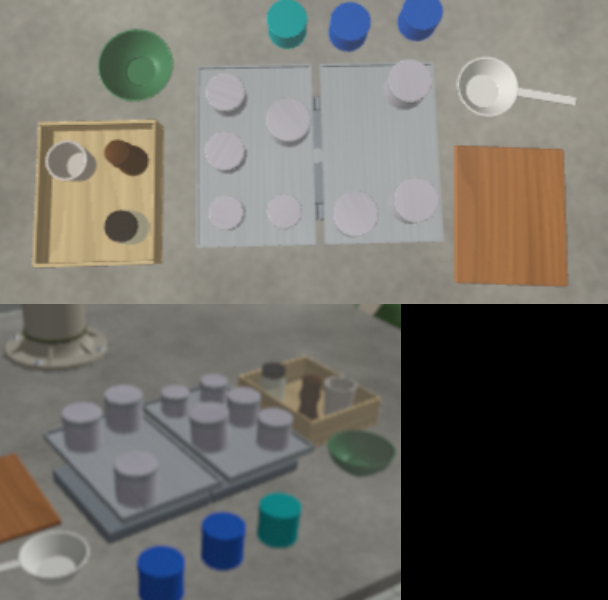

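All is as wanted: pan b has five tins on the left ((288,120) is the large one), pan a has three, and both pans are level. I'll let it settle and check that it is still.

Request:
arm_command --increments "0 0 0 0 0 0 0.95; 0 0 0 0 0 0 0.95; 0 0 0 0 0 0 0.95; 0 0 0 0 0 0 0.95; 0 0 0 0 0 0 0.95; 0 0 0 0 0 0 0.95; 0 0 0 0 0 0 0.95; 0 0 0 0 0 0 0.95; 0 0 0 0 0 0 0.95; 0 0 0 0 0 0 0.95"

```text
t: 47.85
ee_pos: [0.5601, 0.4038, 0.2377]
ee_rot: [-2.212, -2.23, 0.0]
force: [-0.3, 0.6, -0.2]
width: 0.0814
grasp_force: 0.0
```

```bash
python3 - <<'E'
from h import *
a=optics.capture("scene")["img"]
for _ in range(6): b=optics.capture("scene")["img"]
p=np.abs(a[160:260,190:360].astype(int)-b[160:260,190:360]); print("diff",p.mean(),p.max())
c=optics.capture("top")
for k,uv,z,r in (("L4",(339,255),.132,.032),("L1",(260,205),.132,.032),("s2",(221,262),.112,.025),("b3",(257,262),.112,.025),("b2",(220,225),.122,.0285),("b1",(220,187),.122,.0285)):
    print(k,np.round(fit(c,uv,z,0,r),3))
manip.job_done()
E
```

```text
diff 0.6163333333333333 11
L4 [12.27   0.512 -0.154]
L1 [18.705  0.609  0.034]
s2 [12.641  0.488  0.119]
b3 [7.463 0.491 0.036]
b2 [19.831  0.575  0.124]
b1 [24.181  0.662  0.127]
the job is handed in; nothing more can be done
```

I handed the job in at about 48 s: pan a holds three large tins and pan b one large, two middle and two small (900 g each), every tin stands upright on a pan, and the last pictures showed the pans level and still.

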